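# Load a bottle into the block mixer and latch its hold-down bar

### The job

Load the brown bottle with the red cap into the block mixer: two of its three wells have a raised spacer in the bottom for short vials, so find the well without one and lower the bottle in (do not drop it) until it stands fully home. Then take the hold-down bar by its knob, lift it over the lip of the keeper and let it drop into the notch, so that the bottle is locked under the bar. Leave the two black-capped bottles and the timer where they are.

Things in the scene. Friction and masses are not known exactly. Their poses are not given: they have to be found in the camera images.
- bottle: Loose brown bottle with a red cap, 80 mm tall, about 0.1 kg. Body 36 mm in diameter up to 65 mm, cap 24 mm in diameter above. Origin: centre of its underside, z up. It stands on the desk, to the right of the mixer.
- mixer: Fixed white block mixer, 120 mm wide (y), x from -128 to +108 mm, housing 50 mm tall, control panel facing -x (the robot). Origin: under the middle well, on the desk; z up. On it a metal platform (top z = 54 mm) and a black block, 142 x 60 mm, top z = 90 mm, with three round wells, 40 mm wide, 28 mm deep, in a row along x. The hold-down bar is on its back post.
- well0 (a point): Centre of the mouth (z = 90 mm) of the well nearest the control panel, mixer x = -46 mm. One of the three wells holds only a thin mat: a bottle goes 26 mm deep there, its underside at z = 64 mm. The other two hold a black spacer and stop it 12 mm deep, at z = 78 mm. Which is which changes and is not told: feel it with the bottle, or look.
- well1 (a point): Centre of the mouth of the middle well, mixer x = 0 (else as well0).
- well2 (a point): Centre of the mouth of the well nearest the pivot post, mixer x = +46 mm (else as well0).
- bar_pivot (a point): Where the axes of bar_swing (vertical) and bar_lift (level) cross, on top of the post at the back of the mixer (mixer x = +86, y = 0, z = 151.5 mm). The hold-down bar, a metal flat 12 mm wide, 10 mm tall, 0.2 kg, runs from here to 12 mm past the knob.
- bar_knob (a point): Point in the black knob standing on the bar's free end, 200 mm from the pivot along the bar, 28 mm above the bar's axis. z: knob axis; x: to the pivot. Knob 18 mm in diameter, from 16 mm below this point to 15 mm above it; the bar's top face is 23 mm below it. Grip it from above, fingers closing across the bar (the keeper's face is 22 mm from the knob's axis along the bar).
- bar_swing (a joint): Turn of the bar about the post, rad. 0: along the row of wells, knob over the control panel; positive: knob out to the mixer's left (+y), where it starts (1.15 to 1.45). Stays where left (0.3 N at the knob). Coming in, the bar meets the keeper's ramp, then a lip 10 mm above the notch floor, the notch (15 mm wide), and a stop 26 mm above the notch floor, against which it is over the notch.
- bar_lift (a joint): Lift of the bar about its level hinge, rad; positive: the knob rises (1 mm per 0.005 rad). 0: bar level, lying on the notch floor, 2.5 mm above the cap of a bottle fully home; it cannot come down over a bottle on a spacer. Swung out and free, it sinks by its weight to a stop at -0.02. To pass over the lip and still meet the stop: 0.065 to 0.14.
- spare_1: Brown bottle with a black cap, 74 mm tall, 36 mm in diameter, standing loose on the desk: leave alone.
- spare_2: Brown bottle with a black cap, 76 mm tall, 36 mm in diameter, standing loose on the desk: leave alone.
- timer: White laboratory timer, 60 x 64 x 18 mm, lying loose on the desk left of the mixer: leave alone.
- keeper_mean (a point): Fixed point of the mixer (x = -86, y = 0, z = 146.5 mm): where the middle of the keeper's notch floor would be if the keeper were set to the middle. The keeper, a metal bracket 12 mm thick along the bar, is adjustable across the mixer: its notch lies up to 8 mm to either side (y) of this point, bar_swing -0.05 to 0.05. Not told: find it by feel, or look.
Things that resemble listed ones, but are neither listed nor needed, are in the scene too. What is shaped like the bottle but green or orange is not meant.

How it is judged (in metres and radians):
On the way:
1. the bottle stands fully home, upright, in the well without a spacer, while the bar is still swung clear of it (z of bottle in the frame of mixer below 0.068 m and angle between bottle's own z axis and vertical below 0.08 rad and (horizontal distance between bottle and well0 below 0.005 m or horizontal distance between bottle and well1 below 0.005 m or horizontal distance between bottle and well2 below 0.005 m) and value of joint bar_swing above 0.3 rad), for 0.2 s.
At the end, for the whole second after the job is handed in: The bottle stands upright (within 0.08 rad) and fully home in the well without a spacer (underside less than 68 mm above the desk, within 5 mm of the well's axis), and the hold-down bar lies at rest in the keeper's notch above it (bar_swing within 0.08 rad of 0, bar_lift below 0.02 rad) (z of bottle in the frame of mixer below 0.068 m and angle between bottle's own z axis and vertical below 0.08 rad and (horizontal distance between bottle and well0 below 0.005 m or horizontal distance between bottle and well1 below 0.005 m or horizontal distance between bottle and well2 below 0.005 m) and linear speed of bottle below 0.03 m/s and value of joint bar_swing between -0.08 and 0.08 rad and value of joint bar_lift below 0.02 rad and velocity of joint each of bar_lift, bar_swing below 0.1 rad/s and velocity of joint bar_swing above -0.1 rad/s); the robot touches nothing.
It fails at once if the bottle is dropped: it falls freely at more than 0.45 m/s (from over 10 mm) (linear speed of bottle above 0.45 m/s and contact force between the fingers and bottle below 0.1 N).
It fails at once if the bottle is knocked over (angle between bottle's own z axis and vertical above 0.6 rad).
It fails at once if a black-capped bottle or the timer is moved by more than 20 mm (distance of any of spare_1, spare_2, timer from where it was at the start of the episode above 0.02 m).
It also fails if it takes over 64 s, if anything falls off the work surface, if the arm or the gripper's body presses on something with over 40 N, if the wrist force passes 120 N, or if a joint passes its speed limit or range.

### The arm

A 7-joint arm with a two-finger parallel gripper is mounted at the origin on the work surface; the furniture and walls round the work are solid. World frame = base frame: x ahead of the robot, y to its left, z up, the work surface at z = 0. Lengths are in mm, angles in rad, forces in N, time in s.
With the tool pointing down it reaches from about 400 to 875 mm from the base axis. Payload 4.4 kg.
Tool frame: the origin (TCP) lies midway between the tips of the shut fingers; the grasp point (between the pads) lies ctrl.grip_depth behind it (ctrl.grip_depth is the distance from the TCP to the grasp point, in mm); z points along the fingers, y is the line along which they close (so a half turn about z gives the same grasp; the last joint's range is limited). The gripper opens to 85 mm and grips with 20 to 120 N. Pads are 22 mm wide; open, the fingers measure 114 mm over their backs; the gripper's body (76 mm by 85 mm) begins 54 mm behind the grasp point. The pads swing forward as they close: fully open they stand 13 mm farther back than shut.
Start: joints at [-1.395, 0.628, 0.038, 1.517, -0.027, 0.996, -0.02], TCP at [155.618, 631.111, 231.313] pointing down, gripper open.
Joint ranges: [-3.06, 3.06], [-0.37, 2.12], [-1.25, 1.32], [0.18, 2.47], [-1.1, 4.24], [0.23, 1.98], [-2.94, 2.94]. Speed limits (rad/s): [2.57, 2.57, 3.14, 3.14, 3.14, 3.14, 3.14].

### API

Orientations are given as [roll, pitch, yaw] about the fixed x, y, z axes, in that order (R = Rz(yaw) Ry(pitch) Rx(roll)).
In Python, from cell import ctrl gives the robot as it stands.
- The arm moves only by the tool carry_out, never from a script. Its argument "deltas" is one flat list of numbers, 7 for each row, row after row: the turn, a rotation vector about the tool's x, y, z in degrees, then the shift along the tool's x, y, z in m, then the closure, from -1 (fully open) to 1 (shut). In form: [wx, wy, wz, dx, dy, dz, claw, wx, wy, wz, dx, dy, dz, claw, ...]. A call has 1 to 12 rows; each row shifts and turns the commanded pose from where the row before left it, along the tool's axes as they then stand; what a row does not reach is not made up. A row lasts 1/8 s, in which the tool goes at most 62.5 mm and 10.7 degrees, less where a joint would pass 70% of its speed; a pose out of reach is approached as far as the arm can. A call with a gripper value outside its range is refused whole. The fingers move at their own pace and stop on an object; the grip force is fixed at half the most. Time passes only in rows, so rows that do not move let the fingers close. It gives the time, the measured TCP pose, the force, the opening and the grip force at its end, in the units of the state.
- ctrl.read_state(): the state, without advancing time (a new reading comes with each control period).
- ctrl.get_image(name): name is "side" or "top" or "wrist"; returns the picture (480x640x3 uint8, red, green, blue); there is no depth.
- ctrl.calibration(name): a dict with "mtx" (3x3 intrinsics, pixels), "R" (3x3) and "t" (3): a world point X has camera coordinates R X + t. Camera axes: x right, y down, z forward; pixel columns grow to the right and rows downward; lengths in mm; the calibration is good to about 2 mm. A picture is of the moment at which its call begins: read the wrist's pose just before it. calibration takes no time and is no camera call; for the wrist camera it gives the pose at the moment of the call.
- ctrl.finish_job(): hands the job in; it is judged then, once.
The state is a dict: "clock": time; "qpos": joint angles; "qd": joint speeds; "tau": joint torques, N m; "eef_pos": TCP position; "tool_rot": TCP orientation; "force": force on the tool from outside, world axes, zero at the start; "torque": the same for the moment, N m; "width": finger opening in mm; "gripper_force": force on a finger pad.
Only numpy, scipy, OpenCV 4.12 (cv2) and the standard library are available. Lean on these libraries where they do the work, as an engineer would, in place of code of your own. Each camera call takes 0.05 s, during which the arm holds its last target. There are 200 camera calls.

## Working session

There is one attempt and no reset: what is moved stays moved. The work goes in short steps, Python scripts to look and compute and a tool call to move; the robot and the scene stay as the last step left them, time stands still between calls to the robot, and variables do not carry over. Pictures are saved under pics/ and viewed, at most 10 in all, crops included, and the job is handed in when it is done.

Besides the shell and the picture viewer there is one more tool, called after "Call:" by a JSON object that holds its "op" and its "data". carry_out: Moves the arm, as the interface text tells. Its arguments: {"type":"object","properties":{"deltas":{"type":"array"}},"required":["deltas"]}

```bash
ls; mkdir -p pics
python3 - <<'E'
from cell import ctrl
import cv2,numpy as np
s=ctrl.read_state(); print(s['clock'],s['eef_pos'],s['tool_rot'],s['width'],ctrl.grip_depth)
for n in("top","side"):
    cv2.imwrite(f"pics/{n}0.png",ctrl.get_image(n)[:,:,::-1])
    c=ctrl.calibration(n); print(n,np.round(c['mtx'],1).tolist(),np.round(c['R'],4).tolist(),np.round(c['t'],1).tolist())
E
```

```text
pics
0.0 [155.42995745 630.50322121 230.39826561] [-3.13970734e+00 -3.06778331e-07  2.89979302e+00] 85.45393930762005 18.700000000000003
top [[483.4, 0.0, 315.6], [0.0, 483.4, 230.9], [0.0, 0.0, 1.0]] [[0.0194, -0.9996, -0.0203], [-0.9979, -0.0181, -0.0629], [0.0626, 0.0215, -0.9978]] [-133.1, 562.3, 963.9]
side [[541.1, 0.0, 324.6], [0.0, 541.1, 242.4], [0.0, 0.0, 1.0]] [[0.0466, 0.9988, -0.0116], [0.7708, -0.0434, -0.6356], [-0.6354, 0.0207, -0.7719]] [94.9, -350.5, 1383.3]
```

View pics/top0.png

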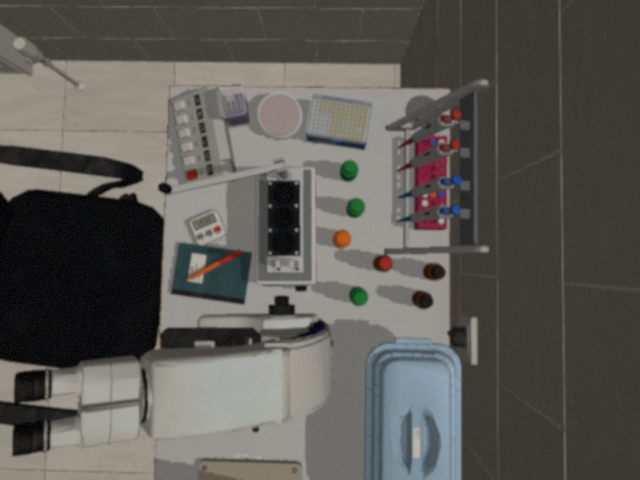

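View pics/side0.png

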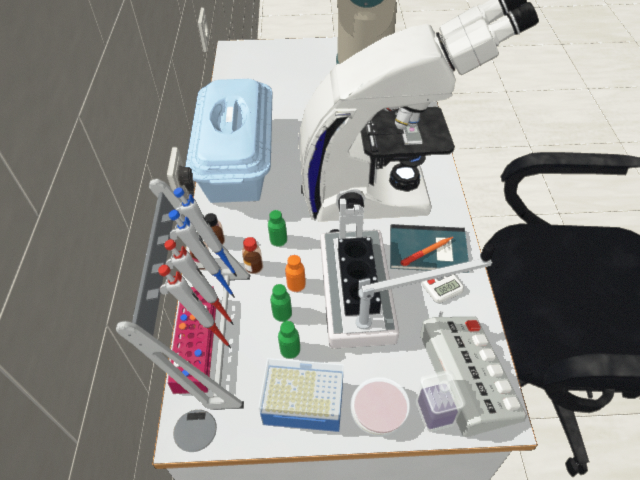

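Top view: red-capped bottle at (384,263); its look-alikes are the orange (343,239), greens (349,170), (355,207), (359,296), and the black-capped spares (434,271), (423,300). Only (384,263) is brown with a red cap, seen in the side view at (252,250). The mixer has its wells around (284,190)-(284,240), and the bar swings out left to the knob at (165,188). I'll enlarge crops to confirm.

```bash
cat > h.py <<'E'
import numpy as np, cv2
from scipy.optimize import least_squares
from cell import ctrl
def proj(n,X):
    c=ctrl.calibration(n); p=(np.asarray(X,float).reshape(-1,3)@c['R'].T+c['t'])@c['mtx'].T
    return p[:,:2]/p[:,2:]
def onz(n,uv,z):
    c=ctrl.calibration(n); R=np.array(c['R']); C=-R.T@c['t']
    d=R.T@np.linalg.inv(c['mtx'])@[*uv,1]
    return C+d*(z-C[2])/d[2]
E
python3 - <<'E'
from h import *
print(proj("top",[[0,0,0],[155,630,230],[400,0,0]]),onz("top",(384,263),80),onz("side",(250,242),80))
t=cv2.imread("pics/top0.png");s=cv2.imread("pics/side0.png")
# left: top mixer x6, right etc.
a=cv2.resize(t[150:300,250:450],(800,600),interpolation=cv2.INTER_CUBIC)
b=cv2.resize(s[180:350,230:410],(635,600),interpolation=cv2.INTER_CUBIC)
cv2.imwrite("pics/ca.png",a);cv2.imwrite("pics/cb.png",b)
E
```

```text
[[ 248.87295591  512.87933264]
 [-172.16454702  474.45667296]
 [ 254.35590645  310.63810013]] [ 502.47217019 -253.80742307   80.        ] [ 505.4312096  -254.94469125   80.        ]
```

View pics/ca.png

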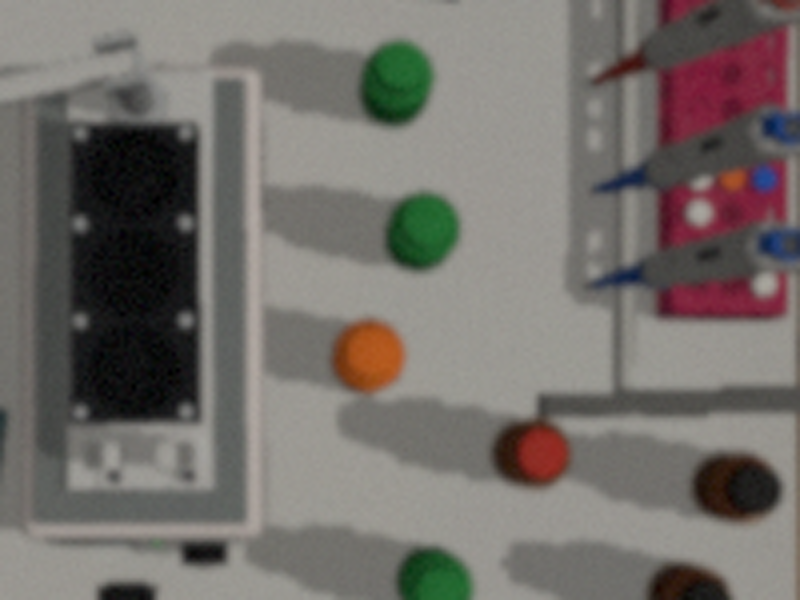

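View pics/cb.png

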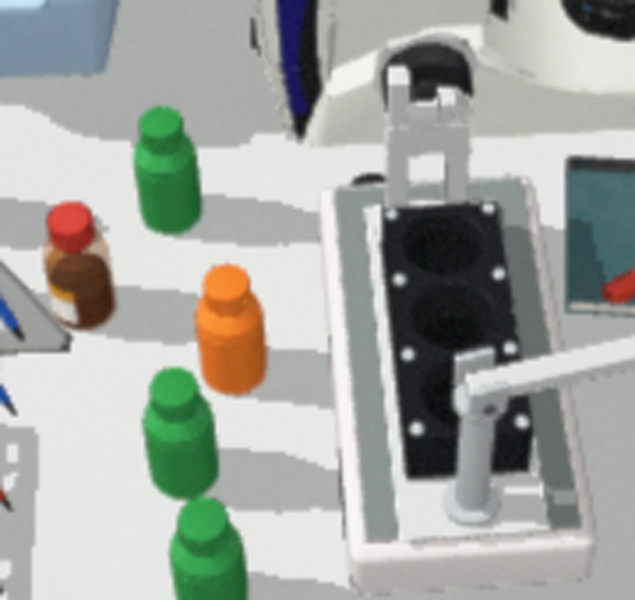

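The enlarged crops confirm it: the red-capped brown bottle is in the top crop at (543,453) and in the side crop at (72,212), with the black spares farther right. The block's eight screws are clear in both crops, so I'll fit the mixer pose from them.

```bash
cat > fit.py <<'E'
from h import *
def tri(ut,us):
    f=lambda X: np.r_[proj("top",X)[0]-ut,proj("side",X)[0]-us]
    r=least_squares(f,[500,0,100]); return np.round(r.x,1),np.round(r.fun,1)
T=np.array([(81,132),(186,132),(81,223),(186,223),(81,321),(186,320),(81,412),(186,412)])/4+[250,150]
S=np.array([(522,422),(416,429),(510,348),(408,354),(498,273),(399,280),(488,208),(392,213)])/3.528+[230,180]
def model(p):
    x,y,th,u,v,b=p[:6]; c,s=np.cos(th),np.sin(th)
    P=[(a,w*b) for a in(u,v,-v,-u) for w in(1,-1)]
    return [(x+c*a-s*w,y+s*a+c*w,90) for a,w in P]
def res(p):
    X=model(p); return np.r_[(proj("top",X)-T-p[6:8]).ravel(),(proj("side",X)-S-p[8:10]).ravel(),p[6:]*1.0]
r=least_squares(res,[580,-60,0,65,23,25]+[0]*4); print(np.round(r.x,3),np.abs(r.fun).max())
print("bottle top", onz("top",np.array([543,453])/4+[250,150],80), onz("side",np.array([72,212])/3.528+[230,180],80))
print("base in side",proj("side",[[0,0,0],[0,0,200]]))
print("knob top",onz("top",(165,188),190))
print("eyepiece",tri((32,385),(520,15)),"head",tri((150,355),(437,30)))
print("scope back foot",onz("side",(310,215),0),onz("side",(430,212),0),"rackfoot",onz("side",(250,278),0),onz("side",(190,185),0))
E
python3 fit.py
```

```text
[ 5.84161e+02 -6.23990e+01  2.30000e-02  6.61000e+01  2.29920e+01
  2.48370e+01 -2.61000e-01 -3.22000e-01 -2.63000e-01 -3.23000e-01] 0.322592185471378
bottle top [ 502.06658828 -257.0972001    80.        ] [ 500.89173888 -254.37870697   80.        ]
base in side [[361.68281385 105.27997735]
 [365.32430237  32.0840818 ]]
knob top [621.72504178 129.39902847 190.        ]
eyepiece (array([350.1, 200.4, 417.6]), array([ 1.1,  0.2,  1.4, -0.4])) head (array([388.9,  61.5, 418.9]), array([ 0.2,  0. ,  0.3, -0.1]))
scope back foot [ 3.71539165e+02 -1.43173828e+02 -1.13686838e-13] [377.4904579  110.89225776   0.        ] rackfoot [ 528.86702469 -263.4085906     0.        ] [ 265.87612731 -407.6502998     0.        ]
```

Mixer ≈ (584,-62), yaw 0.023; bottle ≈ (501.5,-256). I'll lift high first, then swing round the microscope.

Call:
{"op": "carry_out", "data": {"deltas": [0, 0, -6.9, 0, 0, -0.055, -1, 0, 0, -6.9, 0, 0, -0.055, -1, 0, 0, 0, 0, 0, -0.055, -1, 0, 0, 0, -0.043, -0.037, 0, -1, 0, 0, 0, -0.043, -0.037, 0, -1, 0, 0, 0, -0.043, -0.037, 0, -1, 0, 0, 0, -0.043, -0.037, 0, -1, 0, 0, 0, -0.043, -0.037, 0, -1, 0, 0, 0, -0.043, -0.037, 0, -1, 0, 0, 0, -0.043, -0.037, 0, -1, 0, 0, 0, -0.043, -0.037, 0, -1, 0, 0, 0, -0.043, -0.037, 0, -1]}}

```text
clock: 1.6
eef_pos: [543.3, 296.4, 395.9]
tool_rot: [-3.141, -0.001, 3.141]
force: [2.0, 1.0, -0.0]
width: 85.6
gripper_force: 0.0
```

Run:
```python
from fit import *
s=ctrl.read_state(); print(s['clock'],s['eef_pos'],s['tool_rot'],s['qpos'],s['force'])
print("frame top",tri((486,248),(160,187)),"rack edge other",onz("top",(359,296),80),onz("top",(343,239),80),onz("top",(434,271),75),onz("top",(423,300),75))
```

```text
[ 5.84161e+02 -6.23990e+01  2.30000e-02  6.61000e+01  2.29920e+01
  2.48370e+01 -2.61000e-01 -3.22000e-01 -2.63000e-01 -3.23000e-01] 0.322592185471378
bottle top [ 502.06658828 -257.0972001    80.        ] [ 500.89173888 -254.37870697   80.        ]
base in side [[361.68281385 105.27997735]
 [365.32430237  32.0840818 ]]
knob top [621.72504178 129.39902847 190.        ]
eyepiece (array([350.1, 200.4, 417.6]), array([ 1.1,  0.2,  1.4, -0.4])) head (array([388.9,  61.5, 418.9]), array([ 0.2,  0. ,  0.3, -0.1]))
scope back foot [ 3.71539165e+02 -1.43173828e+02 -1.13686838e-13] [377.4904579  110.89225776   0.        ] rackfoot [ 528.86702469 -263.4085906     0.        ] [ 265.87612731 -407.6502998     0.        ]
1.6 [543.27983332 296.38316698 395.91308205] [-3.14142505e+00 -7.45929953e-04  3.14082119e+00] [-0.59903494  0.45967212  0.09028435  1.3563703  -0.04145108  1.32810291
  1.06194205] [ 1.97577768  1.01266428 -0.0329094 ]
frame top (array([ 527.8, -381.3,  251.9]), array([-4.4,  0.4, -4.5, -0.4])) rack edge other [ 439.77209656 -207.6778671    80.        ] [ 546.26701737 -175.99013427   80.        ] [ 489.23703001 -348.64930455   75.        ] [ 434.45576372 -328.28346111   75.        ]
```

Call:
{"op": "carry_out", "data": {"deltas": [0, 0, 0, -0.006, -0.05, 0.005, -1, 0, 0, 0, -0.006, -0.05, 0.005, -1, 0, 0, 0, -0.006, -0.05, 0.005, -1, 0, 0, 0, -0.006, -0.05, 0.005, -1, 0, 0, 0, -0.006, -0.05, 0.005, -1, 0, 0, 0, -0.006, -0.05, 0.005, -1, 0, 0, 0, -0.004, -0.055, 0.005, -1, 0, 0, 0, 0, 0, 0, -1, 0, 0, 0, 0, 0, 0, -1]}}

```text
clock: 2.72
eef_pos: [581.8, -56.7, 360.9]
tool_rot: [3.141, -0.001, 3.141]
force: [-0.6, 0.0, 0.2]
width: 85.7
gripper_force: 0.0
```

```bash
sed -i '/^r=least/,$d' fit.py
python3 - <<'E'
from fit import *
s=ctrl.read_state(); print(s['clock'],s['eef_pos'],s['tool_rot'],s['force'])
c=ctrl.calibration("wrist"); np.savez("w1.npz",**c); print(np.round(c['mtx'],1).tolist(),np.round(c['R'],3).tolist(),np.round(c['t'],1).tolist(), -np.array(c['R']).T@c['t'])
im=ctrl.get_image("wrist")[:,:,::-1]
cv2.imwrite("pics/w1raw.png",im)
g=np.clip((im/255.)**0.5*255,0,255).astype(np.uint8)
cv2.imwrite("pics/w1.png",cv2.resize(g,(800,600),interpolation=cv2.INTER_CUBIC))
E
```

```text
2.725 [581.78225373 -56.66257631 360.88832983] [ 3.14052553e+00 -8.55566445e-04  3.14063190e+00] [-0.61467135  0.02890025  0.238138  ]
[[403.5, 0.0, 320.6], [0.0, 403.5, 239.7], [0.0, 0.0, 1.0]] [[0.001, 1.0, -0.0], [0.957, -0.001, 0.291], [0.291, -0.0, -0.957]] [56.7, -632.6, 332.4] [508.45941809 -57.09553043 502.11186507]
```

View pics/w1.png

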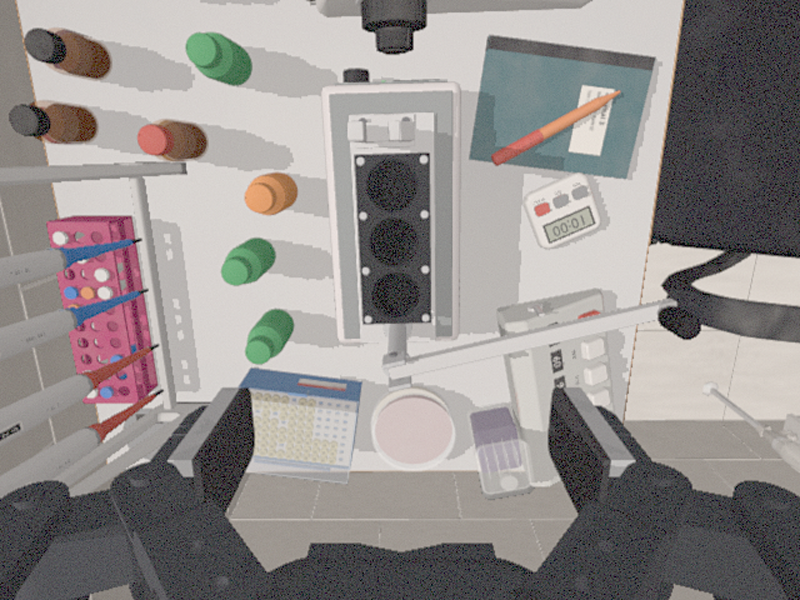

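The wrist view shows the three wells at (392,185), (394,241), (396,293), the keeper at (382,128), the red-capped bottle at (165,140) and the bar running to the knob at about (680,318). The wells are too dark to read, so I'll average frames and brighten.

Run:
```python
from fit import *
im=np.mean([ctrl.get_image("wrist").astype(float) for _ in range(12)],0)[:,:,::-1]
np.save("w1avg.npy",im)
a=im[70:270,270:360]; 
b=np.clip(a*1.0,0,255).astype(np.uint8); d=np.clip((a-5)*5,0,255).astype(np.uint8)
o=np.hstack([cv2.resize(x,None,fx=3,fy=3,interpolation=cv2.INTER_CUBIC) for x in(b,d)])
cv2.imwrite("pics/w1c.png",o)
```

```text
(no output)
```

View pics/w1c.png

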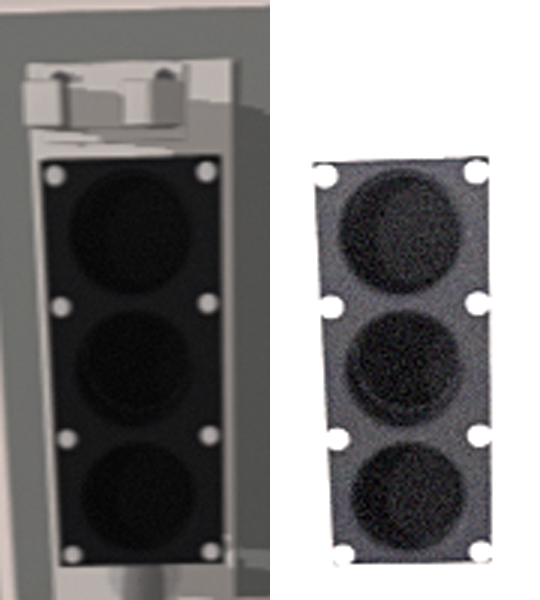

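Well1 (middle) differs: it is darker, with the far wall showing as a crescent at the lower right, which suits a deep well. Well0 and well2 show a lit floor. The keeper's stop edge is at crop x=65 and the lip edge at x=122. Next I'll refine the numbers with the wrist view.

```bash
cat > w.py <<'E'
from fit import *
W=dict(np.load("w1.npz")); _cal=ctrl.calibration
ctrl_cal=lambda n: W if n=="w1" else _cal(n)
import h
class C: calibration=staticmethod(ctrl_cal)
h.ctrl=C
E
python3 - <<'E'
from w import *
Wp=np.array([(211,551),(72,555),(209,435),(67,439),(208,303),(61,307),(206,172),(55,176)])/3+[270,70]-0.33
V={"top":T,"side":S,"w1":Wp}
for keys in (["w1"],["top"],["side"],["top","side","w1"]):
    f=lambda p: np.concatenate([(proj(k,model([*p,66,23,24.8]))-V[k]).ravel() for k in keys])
    r=least_squares(f,[584,-62,0]); print(keys,np.round(r.x,3),round(np.abs(r.fun).max(),2))
print("bottle w1",onz("w1",(121.6,112),80),"t",onz("top",(385.75,263.25),80),onz("side",(250.4,240.1),80))
print("stop",onz("w1",(291.5,104.5),172.5),"lip",onz("w1",(310.5,104.5),156.5))
E
```

```text
['w1'] [ 5.84175e+02 -6.29290e+01  2.40000e-02] 0.37
['top'] [ 5.83488e+02 -6.29670e+01  2.30000e-02] 0.17
['side'] [ 5.84979e+02 -6.19530e+01  2.20000e-02] 0.18
['top', 'side', 'w1'] [ 5.84171e+02 -6.27210e+01  2.40000e-02] 0.62
bottle w1 [ 503.49867127 -255.6594658    80.        ] t [ 502.06658828 -257.0972001    80.        ] [ 500.91326525 -254.3928682    80.        ]
stop [499.15366775 -79.69819169 172.5       ] lip [498.71462272 -65.35911313 156.5       ]
```

Call:
{"op": "carry_out", "data": {"deltas": [0, 0, 0, 0.016, -0.04, 0.03, -1, 0, 0, 0, 0.016, -0.04, 0.03, -1, 0, 0, 0, 0.016, -0.04, 0.03, -1, 0, 0, 0, 0.016, -0.04, 0.03, -1, 0, 0, 0, 0.016, -0.039, 0.03, -1, 0, 0, 0, 0, 0, 0, -1, 0, 0, 0, 0, 0, 0, -1]}}

```text
clock: 4.25
eef_pos: [502.3, -255.9, 211.5]
tool_rot: [3.141, 0.001, 3.141]
force: [0.2, 1.2, -0.0]
width: 85.2
gripper_force: 0.0
```

```bash
cat > cap.py <<'E'
from fit import *
# fit cap (r=12, z 65..80) silhouette centre to red mask in a view
def red(im):
    h=cv2.cvtColor(im,cv2.COLOR_RGB2HSV); m=((h[...,0]<6)|(h[...,0]>172))&(h[...,1]>150)&(h[...,2]>60)
    return m.astype(np.uint8)
def capfit(n,im,x0,zb=0.,win=40):
    m=red(im); u,v=proj(n,[*x0,72+zb])[0]
    M=np.zeros_like(m); a,b=max(0,int(v-win)),max(0,int(u-win)); M[a:int(v+win),b:int(u+win)]=m[a:int(v+win),b:int(u+win)]
    t=np.linspace(0,2*np.pi,40)
    def sil(x):
        P=np.vstack([np.c_[x[0]+12*np.cos(t),x[1]+12*np.sin(t),np.full(40,z+zb)] for z in(65,80)])
        hull=cv2.convexHull(proj(n,P).astype(np.float32)); mo=cv2.moments(hull); return np.array([mo['m10'],mo['m01']])/mo['m00'],mo['m00']
    mo=cv2.moments(M,True); c=np.array([mo['m10'],mo['m01']])/mo['m00']
    r=least_squares(lambda x:sil(x)[0]-c,x0); return np.round(r.x,1),mo['m00'],round(sil(r.x)[1])
E
python3 - <<'E'
from cap import *
s=ctrl.read_state(); print(s['clock'],s['eef_pos'],s['tool_rot'],s['force'],s['qpos'])
for n in("wrist","top","side"):
    print(n,capfit(n,ctrl.get_image(n),[502,-256]))
E
```

```text
4.25 [ 502.31151993 -255.86101908  211.46027471] [3.14105610e+00 6.11114039e-04 3.14061940e+00] [ 0.20741235  1.18784538 -0.04470914] [ 0.30841546  0.53262865  0.17172371  1.78891691 -0.11891357  0.8297226
  2.10700408]
wrist (array([ 502.8, -256.6]), 964.0, 1027)cap.py:13: RuntimeWarning: invalid value encountered in divide
  mo=cv2.moments(M,True); c=np.array([mo['m10'],mo['m01']])/mo['m00']
Traceback (most recent call last):
  File "cap.py", line 14, in capfit
    r=least_squares(lambda x:sil(x)[0]-c,x0); return np.round(r.x,1),mo['m00'],round(sil(r.x)[1])
ValueError: Residuals are not finite in the initial point.
```

Call:
{"op": "carry_out", "data": {"deltas": [0, 0, 0, 0, -0.001, 0.03, -1, 0, 0, 0, 0, 0, 0.03, -1, 0, 0, 0, 0, 0, 0.03, -1, 0, 0, 0, 0, 0, 0.03, -1, 0, 0, 0, 0, 0, 0.025, -1, 0, 0, 0, 0, 0, 0.02, -1, 0, 0, 0, 0, 0, 0.013, -1, 0, 0, 0, 0, 0, 0, -1, 0, 0, 0, 0, 0, 0, -1]}}

```text
clock: 5.48
eef_pos: [502.5, -257.3, 34.1]
tool_rot: [-3.141, 0.001, 3.141]
force: [0.5, 0.1, 0.3]
width: 85.4
gripper_force: 0.0
```

Call:
{"op": "carry_out", "data": {"deltas": [0, 0, 0, 0, 0, 0, 1, 0, 0, 0, 0, 0, 0, 1, 0, 0, 0, 0, 0, 0, 1, 0, 0, 0, 0, 0, 0, 1, 0, 0, 0, 0, 0, 0, 1, 0, 0, 0, 0, 0, 0, 1, 0, 0, 0, 0, 0, 0, 1]}}

```text
clock: 6.35
eef_pos: [502.0, -257.3, 33.8]
tool_rot: [-3.141, 0.001, 3.141]
force: [-0.4, 2.3, 5.9]
width: 34.5
gripper_force: 59.5
```

Call:
{"op": "carry_out", "data": {"deltas": [0, 0, 0, 0, 0, -0.02, 1, 0, 0, 0, 0, 0, -0.03, 1, 0, 0, 0, 0, 0, -0.03, 1, 0, 0, 0, 0, 0, -0.03, 1, 0, 0, 0, 0, 0, -0.03, 1, 0, 0, 0, -0.013, 0.032, 0, 1, 0, 0, 0, -0.014, 0.033, 0, 1, 0, 0, 0, -0.014, 0.033, 0, 1, 0, 0, 0, -0.014, 0.033, 0, 1, 0, 0, 0, -0.013, 0.032, 0, 1, 0, 0, 0, -0.013, 0.032, 0, 1, 0, 0, 0, 0, 0, 0, 1]}}

```text
clock: 7.85
eef_pos: [583.6, -58.0, 172.6]
tool_rot: [3.139, -0.0, -3.137]
force: [0.3, -0.3, -1.6]
width: 34.3
gripper_force: 60.0
```

Run:
```python
from cap import *
s=ctrl.read_state(); print(s['clock'],s['eef_pos'],s['tool_rot'],s['force'],s['width'])
im=ctrl.get_image("wrist"); x=s['eef_pos']
print(capfit("wrist",im,x[:2],x[2]-33.9,60))
cv2.imwrite("pics/w2.png",cv2.resize(im[:,:,::-1],(800,600)))
```

```text
7.85 [583.64903787 -57.96433653 172.6270313 ] [ 3.13922717e+00 -3.05455986e-04 -3.13661892e+00] [ 0.31046087 -0.26915313 -1.63999096] 34.34787694913101
(array([582.1, -61.3]), 6301.0, 6995)
```

View pics/w2.png

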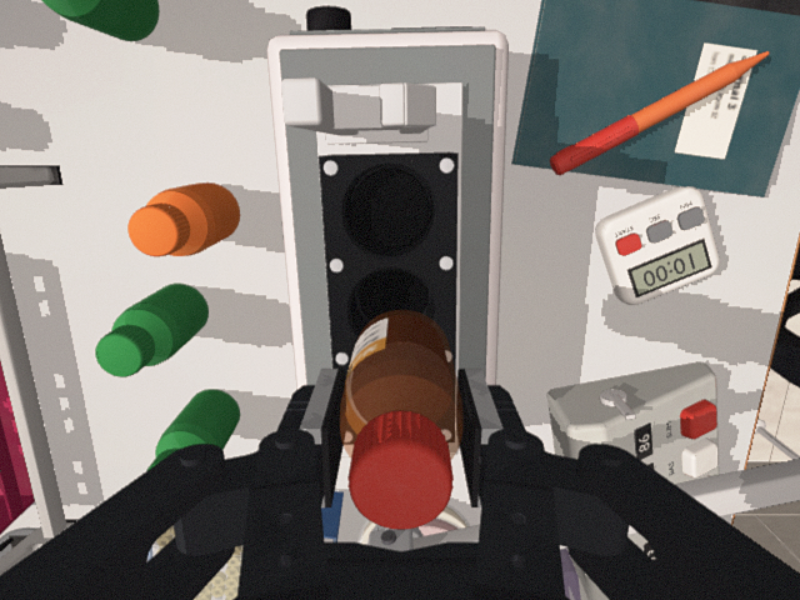

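Bottle held upright; the keeper (stop left, lip right) and wells 0 and 1 are visible. I'll settle and measure the in-hand offset and the screws again.

Call:
{"op": "carry_out", "data": {"deltas": [0, 0, 0, 0, 0, 0, 1, 0, 0, 0, 0, 0, 0, 1, 0, 0, 0, 0, 0, 0, 1]}}

```text
clock: 8.28
eef_pos: [582.7, -63.2, 173.3]
tool_rot: [-3.141, -0.0, 3.139]
force: [0.8, -0.6, -1.6]
width: 34.4
gripper_force: 60.0
```

Run:
```python
from cap import *
s=ctrl.read_state(); print(s['clock'],s['eef_pos'],s['tool_rot'],s['force'],s['width'])
im=ctrl.get_image("wrist"); x=s['eef_pos']
for zb in(-32,-33.9): print(capfit("wrist",im,x[:2],x[2]+zb,60))
# screws (approx pix in w2 800x600), refine by bright centroid
g=im.min(2)
px=[]
for u,v in [(331,168),(446,166),(336,266),(446,264)]:
    u,v=u*.8,v*.8; a=g[int(v)-8:int(v)+9,int(u)-8:int(u)+9]; m=cv2.moments((a>110).astype(np.uint8),True)
    px.append((int(u)-8+m['m10']/m['m00'],int(v)-8+m['m01']/m['m00']))
print(np.round(px,1).tolist())
def mod(p):
    c,s_=np.cos(.024),np.sin(.024); return [(p[0]+c*a-s_*b,p[1]+s_*a+c*b,90) for a,b in((-66,-24.8),(-66,24.8),(-23,-24.8),(-23,24.8))]
r=least_squares(lambda p:(proj("wrist",mod(p))-px).ravel(),[584,-62]); print(r.x,np.abs(r.fun).max())
```

```text
8.275 [582.72164955 -63.22128893 173.33642725] [-3.14135386e+00 -9.06515503e-05  3.13922240e+00] [ 0.77863408 -0.63947558 -1.5763653 ] 34.38624538018551
(array([580.6, -63.6]), 6306.0, 7277)
(array([582. , -63.6]), 6306.0, 7006)
[[262.5, 134.3], [362.8, 133.4], [266.2, 212.4], [362.7, 211.3]]
[584.09108452 -66.42695177] 5.037161290901679
```

Run:
```python
from cap import *
s=ctrl.read_state(); x=s['eef_pos']; im=ctrl.get_image("wrist"); 
def mod(p):
    c,s_=np.cos(.024),np.sin(.024); return [(p[0]+c*a-s_*b,p[1]+s_*a+c*b,90) for a,b in((-66,-24.8),(-66,24.8),(-23,-24.8),(-23,24.8))]
g=im.min(2); px=[]; pr=proj("wrist",mod([584.2,-62.7]))
for u,v in pr:
    u,v=int(u),int(v); a=g[v-8:v+9,u-8:u+9]; n,l,st,ce=cv2.connectedComponentsWithStats((a>90).astype(np.uint8))
    k=min(range(1,n),key=lambda i:np.hypot(*(ce[i]-8))); px.append(ce[k]+[u-8,v-8]); print(st[k,4],end=' ')
px=np.array(px); print(np.round(px-pr,1).tolist())
r=least_squares(lambda p:(proj("wrist",mod(p))-px).ravel(),[584,-62]); print(r.x,np.abs(r.fun).max())
h=cv2.cvtColor(im,cv2.COLOR_RGB2HSV); m=(((h[...,0]<8)|(h[...,0]>170))&(h[...,1]>130)&(h[...,2]>25)).astype(np.uint8)
n,l,st,ce=cv2.connectedComponentsWithStats(cv2.morphologyEx(m,cv2.MORPH_OPEN,np.ones((5,5))))
u,v=proj("wrist",[*x[:2],x[2]+42])[0]; k=l[int(v),int(u)]; print("cap box",st[k],ce[k])
t=np.linspace(0,6.28,60)
for dx in(-1,0,1,2):
    P=np.vstack([np.c_[x[0]+dx+12*np.cos(t),x[1]+12*np.sin(t),np.full(60,z+x[2]-34)] for z in(65,80)]); q=proj("wrist",P); print(dx,q.min(0).round(1),q.max(0).round(1))
```

```text
116 118 103 99 [[0.2, 0.9], [0.7, 0.7], [0.3, 0.7], [0.7, 0.3]]
[584.56813907 -62.43476956] 0.28715147016106357
cap box [ 280  328   82   95 6364] [320.39613451 375.88057825]
-1 [278.5 323.8] [364.9 424.5]
0 [278.6 326.7] [364.8 427.3]
1 [278.7 329.7] [364.7 430.2]
2 [278.8 332.6] [364.6 433. ]
```

Call:
{"op": "carry_out", "data": {"deltas": [0, 0, 0, -0.002, 0.0007, 0.01, 1, 0, 0, 0, 0, 0, 0.02, 1, 0, 0, 0, 0, 0, 0.012, 1, 0, 0, 0, 0, 0, 0, 1, 0, 0, 0, 0, 0, 0.003, 1, 0, 0, 0, 0, 0, 0.003, 1, 0, 0, 0, 0, 0, 0.003, 1, 0, 0, 0, 0, 0, 0.002, 1, 0, 0, 0, 0, 0, 0, 1, 0, 0, 0, 0, 0, 0, 1]}}

```text
clock: 9.62
eef_pos: [585.0, -61.6, 120.4]
tool_rot: [3.142, 0.0, 3.141]
force: [-0.3, -0.5, -1.9]
width: 34.5
gripper_force: 60.0
```

Call:
{"op": "carry_out", "data": {"deltas": [0, 0, 0, 0, -0.0007, 0.003, 1, 0, 0, 0, 0, 0, 0.003, 1, 0, 0, 0, 0, 0, 0.003, 1, 0, 0, 0, 0, 0, 0.003, 1, 0, 0, 0, 0, 0, 0, 1, 0, 0, 0, 0, 0, 0, 1]}}

```text
clock: 10.38
eef_pos: [585.0, -62.3, 108.3]
tool_rot: [-3.142, 0.0, 3.141]
force: [-0.1, -0.1, -0.8]
width: 34.6
gripper_force: 60.0
```

Call:
{"op": "carry_out", "data": {"deltas": [0, 0, 0, 0, 0, 0.003, 1, 0, 0, 0, 0, 0, 0.003, 1, 0, 0, 0, 0, 0, 0.002, 1, 0, 0, 0, 0, 0, 0, 1, 0, 0, 0, 0, 0, 0, 1]}}

```text
clock: 11.0
eef_pos: [585.0, -62.3, 100.3]
tool_rot: [-3.142, 0.0, 3.141]
force: [-0.1, -1.0, -0.4]
width: 34.4
gripper_force: 60.0
```

Call:
{"op": "carry_out", "data": {"deltas": [0, 0, 0, 0, 0, 0.001, 1, 0, 0, 0, 0, 0, 0.001, 1, 0, 0, 0, 0, 0, 0, 1, 0, 0, 0, 0, 0, 0, 1]}}

```text
clock: 11.5
eef_pos: [585.0, -62.3, 98.3]
tool_rot: [3.142, -0.0, 3.141]
force: [0.1, -0.1, -1.2]
width: 34.4
gripper_force: 60.0
```

Call:
{"op": "carry_out", "data": {"deltas": [0, 0, 0, 0, 0, 0.001, 1, 0, 0, 0, 0, 0, 0.001, 1, 0, 0, 0, 0, 0, 0, 1, 0, 0, 0, 0, 0, 0, 1]}}

```text
clock: 12.0
eef_pos: [585.2, -62.3, 97.8]
tool_rot: [3.141, 0.001, 3.141]
force: [-3.3, 1.0, 11.0]
width: 34.9
gripper_force: 61.5
```

Call:
{"op": "carry_out", "data": {"deltas": [0, 0, 0, 0, 0, 0, -1, 0, 0, 0, 0, 0, 0, -1, 0, 0, 0, 0, 0, 0, -1, 0, 0, 0, 0, 0, 0, -1, 0, 0, 0, 0, 0, 0, -1, 0, 0, 0, 0, 0, -0.02, -1, 0, 0, 0, 0, 0, -0.04, -1, 0, 0, 0, 0, 0, -0.05, -1, 0, 0, 0, 0, 0, -0.05, -1, 0, 0, 0, 0, 0, -0.05, -1, 0, 0, 0, 0, 0, 0, -1, 0, 0, 0, 0, 0, 0, -1]}}

```text
clock: 13.5
eef_pos: [584.4, -62.1, 305.8]
tool_rot: [3.141, -0.001, 3.141]
force: [-0.1, 0.2, -0.2]
width: 85.3
gripper_force: 0.0
```

Run:
```python
from cap import *
s=ctrl.read_state(); x=s['eef_pos']; print(s['clock'],x,s['tool_rot'],s['width'])
W=ctrl.calibration("wrist"); im=ctrl.get_image("wrist"); np.savez("w3.npz",**W); np.save("w3.npy",im)
print(capfit("wrist",im,[584.5,-62.5],64,40),capfit("wrist",im,[584.5,-62.5],78,40))
print(proj("wrist",[[622,129,180]]))
cv2.imwrite("pics/w3.png",cv2.resize(im[:,:,::-1],(800,600)))
```

```text
13.5 [584.39336396 -62.11444852 305.78718597] [ 3.14127981e+00 -9.62562935e-04  3.14073105e+00] 85.33811556466566
(array([585.2, -62.6]), 823.0, 844) (array([581.8, -62.6]), 823.0, 926)
[[590.34687424 280.66966913]]
```

View pics/w3.png

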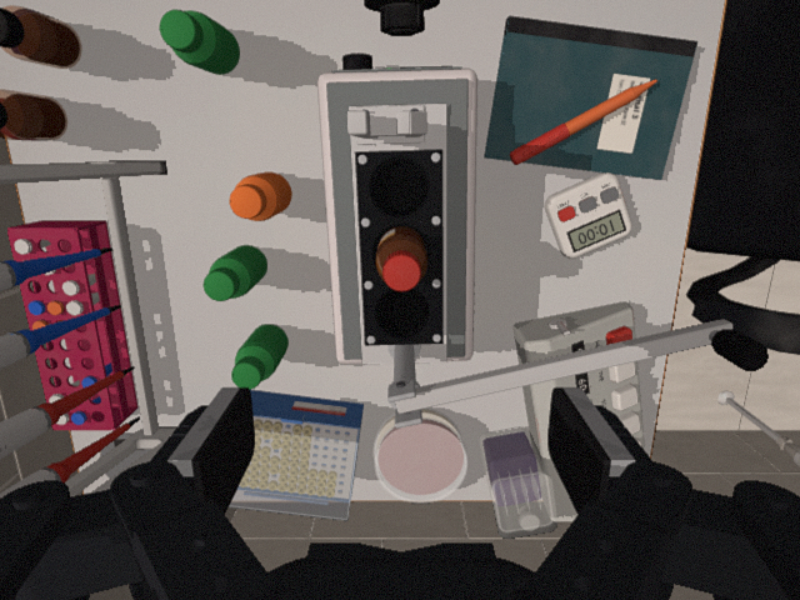

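Bottle is home in well1, cap at (401,272), matching the underside at 64 mm. The knob blob is centred near (739,349). Next I'll work out the swing and the approach moves.

Run:
```python
import numpy as np, cv2
import h
W=dict(np.load("w3.npz")); T0=h.ctrl
class C:
    calibration=staticmethod(lambda n: W if n=="w3" else T0.calibration(n))
h.ctrl=C
from h import proj,onz
P=np.array([670.3,-60.5])
def knob(s,z): a=np.pi+.024-s; return [P[0]+200*np.cos(a),P[1]+200*np.sin(a),z]
for s in(1.26,1.29,1.32,1.35,1.38): print(s,np.round(knob(s,0)[:2],1),"mid",proj("w3",[knob(s,175)]).round(1)*1.25,"base",proj("w3",[knob(s,163)]).round(1)*1.25,"top",proj("w3",[knob(s,190.5)])*1.25, "topcam",proj("top",[knob(s,190)]))
im=np.load("w3.npy"); g=im.max(2); sub=(g[255:305,555:620]<45).astype(np.uint8); n,l,st,ce=cv2.connectedComponentsWithStats(sub)
for i in range(1,n):
    if st[i,4]>100: print((st[i,:4]+[555,255,0,0])*1.25,st[i,4],(ce[i]+[555,255])*1.25)
```

```text
1.26 [604.6 128.4] mid [[736.625 317.625]] base [[723.75  311.125]] top [[754.85629679 326.97653074]] topcam [[165.19561599 198.09910037]]
1.29 [610.3 130.3] mid [[738. 327.]] base [[725.125 320.125]] top [[756.19833365 336.83984855]] topcam [[164.21647645 194.72509476]]
1.32 [616. 132.] mid [[739.  336.5]] base [[726.125 329.25 ]] top [[757.18966965 346.67676306]] topcam [[163.34055986 191.32425619]]
1.35 [621.8 133.5] mid [[739.75  345.875]] base [[727.   338.25]] top [[757.83559186 356.47736701]] topcam [[162.5685019 187.8996759]]
1.38 [627.7 134.9] mid [[740.125 355.125]] base [[727.375 347.25 ]] top [[758.14168313 366.232141  ]] topcam [[161.90084343 184.45445737]]
[711.25 318.75  63.75  52.5 ] 1513 [745.35938533 342.04725711]
```

Run:
```python
import cv2,numpy as np
t=cv2.imread("pics/top0.png")[290:450,140:340]; s=cv2.imread("pics/side0.png")[0:225,290:460]
a=cv2.resize(t,(400,320),interpolation=cv2.INTER_CUBIC); b=cv2.resize(s,(340,450),interpolation=cv2.INTER_CUBIC)
o=np.zeros((450,740,3),np.uint8); o[:320,:400]=a; o[:,400:]=b
cv2.imwrite("pics/sc.png",o)
```

```text
(no output)
```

View pics/sc.png

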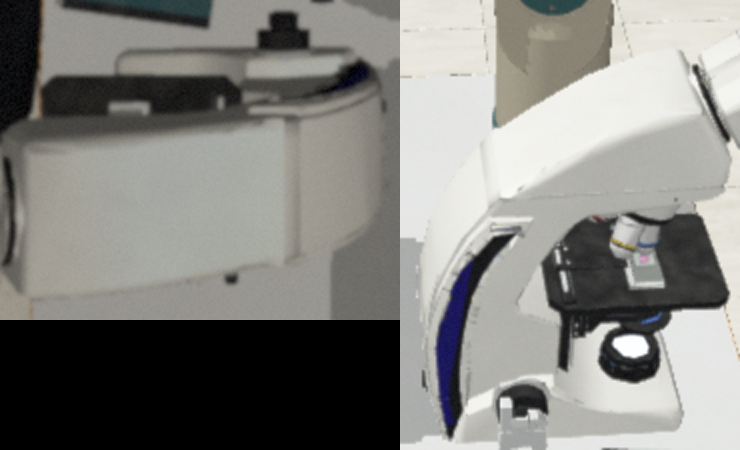

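Run:
```python
from fit import *
print("ridge",tri((285,345),(337,98)))
print("head front top",tri((150,352),(435,28)))
print("black knob tip",tri((283,296.5),(351,197)))
for z in(150,200,250,300,350,400): print(z,onz("top",(285,345),z).round(),onz("top",(320,320),z).round(),onz("top",(330,345),z).round())
```

```text
ridge (array([383.8, -88.4, 300.3]), array([ 0.1,  0. ,  0.1, -0. ]))
head front top (array([393.5,  58.4, 425.1]), array([ 1.1,  0.1,  1.4, -0.3]))
black knob tip (array([438.7, -66.5, 118.4]), array([-1. , -0. , -1. ,  0.1]))
150 [358. -76. 150.] [ 402. -136.  150.] [ 360. -154.  150.]
200 [367. -80. 200.] [ 408. -136.  200.] [ 368. -153.  200.]
250 [375. -84. 250.] [ 414. -137.  250.] [ 377. -153.  250.]
300 [384. -88. 300.] [ 420. -137.  300.] [ 385. -152.  300.]
350 [392. -92. 350.] [ 426. -138.  350.] [ 394. -152.  350.]
400 [401. -96. 400.] [ 432. -138.  400.] [ 402. -151.  400.]
```

The scope's front face (x≈384–394, z 300–425) would foul the wrist camera if it faced the robot at the notch. So I turn the tool about so that the camera is on the far side.

Call:
{"op": "carry_out", "data": {"deltas": [0, 0, 10, 0, 0, 0, -1, 0, 0, 10, 0, 0, 0, -1, 0, 0, 10, 0, 0, 0, -1, 0, 0, 10, 0, 0, 0, -1, 0, 0, 10, 0, 0, 0, -1, 0, 0, 10, 0, 0, 0, -1, 0, 0, 10, 0, 0, 0, -1, 0, 0, 10, 0, 0, 0, -1, 0, 0, 10, 0, 0, 0, -1, 0, 0, 10, 0, 0, 0, -1, 0, 0, 10, 0, 0, 0, -1, 0, 0, 10, 0, 0, 0, -1]}}

```text
clock: 15.05
eef_pos: [584.1, -62.1, 304.5]
tool_rot: [-3.139, 0.002, 1.04]
force: [-0.2, -0.1, 0.2]
width: 85.6
gripper_force: 0.0
```

Run:
```python
from cell import ctrl
s=ctrl.read_state(); print(s['clock'],s['eef_pos'],s['tool_rot'],s['qpos'].round(3))
```

```text
15.05 [584.0625224  -62.06976591 304.49627067] [-3.13876469e+00  1.85784036e-03  1.04027041e+00] [-0.414  0.568  0.782  1.612 -0.428  1.144 -0.06 ]
```

Call:
{"op": "carry_out", "data": {"deltas": [0, 0, 10, 0, 0, 0, -1, 0, 0, 10, 0, 0, 0, -1, 0, 0, 10, 0, 0, 0, -1, 0, 0, 10, 0, 0, 0, -1, 0, 0, 10, 0, 0, 0, -1, 0, 0, 10, 0, 0, 0, -1, 0, 0, 0, 0, 0, 0, -1, 0, 0, 0, 0, 0, 0, -1]}}

```text
clock: 16.05
eef_pos: [584.6, -62.2, 305.4]
tool_rot: [3.141, 0.002, 0.002]
force: [-0.3, 0.2, 0.1]
width: 85.0
gripper_force: 0.0
```

Run:
```python
from cell import ctrl
s=ctrl.read_state(); print(s['clock'],s['eef_pos'],s['tool_rot'],s['qpos'].round(3))
```

```text
16.05 [584.60611794 -62.15821853 305.41087956] [3.14142998e+00 1.59622069e-03 1.75689461e-03] [-0.541  0.673  1.071  1.614 -0.618  1.233 -0.916]
```

Call:
{"op": "carry_out", "data": {"deltas": [0, 0, 0, 0.009, -0.049, 0, -1, 0, 0, 0, 0.01, -0.049, 0, -1, 0, 0, 0, 0.01, -0.049, 0, -1, 0, 0, 0, 0.009, -0.049, 0, -1, 0, 0, 10, 0, 0, 0, -1, 0, 0, 10, 0, 0, 0, -1, 0, 0, 10, 0, 0, 0, -1, 0, 0, 10, 0, 0, 0, -1, 0, 0, 10, 0, 0, 0, -1, 0, 0, 10, 0, 0, 0, -1, 0, 0, 0, 0, 0, 0, -1, 0, 0, 0, 0, 0, 0, -1]}}

```text
clock: 17.55
eef_pos: [623.1, 133.6, 306.2]
tool_rot: [3.141, 0.0, -1.045]
force: [-0.1, -0.1, -0.0]
width: 85.4
gripper_force: 0.0
```

Run:
```python
from cap import *
s=ctrl.read_state(); print(s['clock'],s['eef_pos'],s['tool_rot'],s['qpos'].round(3))
im=ctrl.get_image("wrist"); cv2.imwrite("pics/w4.png",im[:,:,::-1])
P=np.array([670.3,-60.5])
def knob(s,z): a=np.pi+.024-s; return [P[0]+200*np.cos(a),P[1]+200*np.sin(a),z]
for sw in(1.3,1.355,1.4): print(sw,proj("wrist",[knob(sw,175),knob(sw,190)]).round(1).tolist())
print("pivot",proj("wrist",[[*P,156]]))
```

```text
17.55 [623.09457068 133.62936587 306.19148544] [ 3.14148309e+00  4.20039390e-04 -1.04454616e+00] [-0.85   0.854  1.276  1.474 -0.819  1.416 -2.164]
1.3 [[336.7, 233.6], [337.6, 239.8]]
1.355 [[321.6, 229.7], [321.6, 235.7]]
1.4 [[309.3, 226.0], [308.7, 231.8]]
pivot [[414.57864084 -83.33818202]]
```

View pics/w4.png

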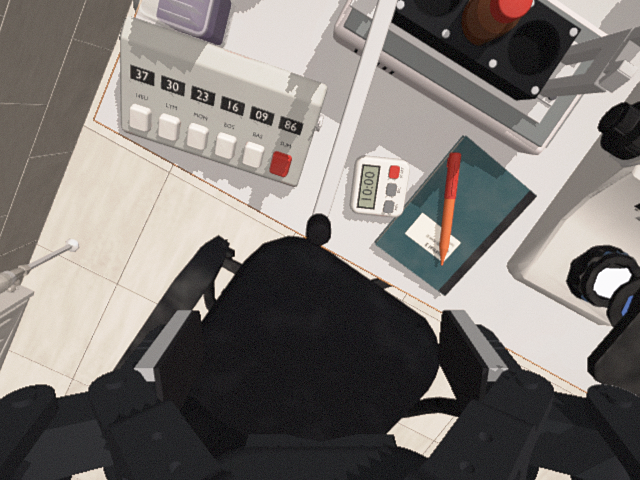

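The knob is at (318,230), under the tool, as predicted for a swing of about 1.365. Descend and grip.

Call:
{"op": "carry_out", "data": {"deltas": [0, 0, 0, 0, -0.0015, 0.025, -1, 0, 0, 0, 0, 0, 0.03, -1, 0, 0, 0, 0, 0, 0.03, -1, 0, 0, 0, 0, 0, 0.03, -1, 0, 0, 0, 0, 0, 0.02, -1, 0, 0, 0, 0, 0, 0.014, -1, 0, 0, 0, 0, 0, 0, -1, 0, 0, 0, 0, 0, 0, -1]}}

```text
clock: 18.6
eef_pos: [625.1, 134.2, 158.3]
tool_rot: [-3.14, -0.001, -1.048]
force: [0.3, -0.4, 0.8]
width: 85.2
gripper_force: 0.0
```

Call:
{"op": "carry_out", "data": {"deltas": [0, 0, 0, 0, 0, 0, 1, 0, 0, 0, 0, 0, 0, 1, 0, 0, 0, 0, 0, 0, 1, 0, 0, 0, 0, 0, 0, 1, 0, 0, 0, 0, 0, 0, 1, 0, 0, 0, 0, 0, 0, 1, 0, 0, 0, 0, 0, 0, 1, 0, 0, 0, 0, 0, 0, 1, 0, 0, 0, 0, 0, 0, 1]}}

```text
clock: 19.73
eef_pos: [624.5, 134.5, 157.3]
tool_rot: [-3.142, 0.0, -1.048]
force: [1.0, 0.3, 0.6]
width: 16.0
gripper_force: 58.4
```

Run:
```python
from cell import ctrl
s=ctrl.read_state(); print(s['clock'],s['eef_pos'],s['tool_rot'],s['qpos'].round(3),s['force'],s['width'])
```

```text
19.725 [624.4595944  134.48575968 157.29365771] [-3.14153814e+00  1.14353393e-04 -1.04807543e+00] [-0.824  0.999  1.155  1.64  -0.98   1.185 -2.045] [0.97063098 0.32489974 0.62045472] 15.952481370066582
```

```bash
cat > arc.py <<'E'
import numpy as np
P=np.array([670.3,-60.5])
def pt(s,l):
    r=200*np.cos(l)-28*np.sin(l); a=np.pi+.024-s; return np.array([P[0]+r*np.cos(a),P[1]+r*np.sin(a),151.5+200*np.sin(l)+28*np.cos(l)])
def tool(d,psi):  # world shift -> tool axes (pointing down), m
    c,s=np.cos(psi),np.sin(psi); return np.round(np.array([c*d[0]+s*d[1], s*d[0]-c*d[1], -d[2]])/1000,4)
E
python3 - <<'E'
from arc import *
psi=-1.048; s=1.365; cur=pt(s,-.02)
for l in(.02,.06,.1): n=pt(s,l); print("lift",tool(n-cur,psi)); cur=n
ds=(1.365-.04)/16
for k in range(8):
    for j in range(2):
        s-=ds; n=pt(s,.1); print(round(s,3),tool(n-cur,psi),n.round(1)); cur=n
    psi+=np.radians(8); print("turn -8",round(psi,3))
E
```

```text
lift [ 0.0011  0.0003 -0.008 ]
lift [ 0.0014  0.0004 -0.0079]
lift [ 0.0017  0.0005 -0.0079]
1.282 [-0.004   0.0157 -0.    ] [610.  126.2 199.3]
1.199 [-0.0027  0.016  -0.    ] [594.7 120.6 199.3]
turn -8 -0.908
1.117 [-0.0036  0.0158 -0.    ] [580.  113.7 199.3]
1.034 [-0.0023  0.0161 -0.    ] [565.9 105.6 199.3]
turn -8 -0.769
0.951 [-0.0032  0.0159 -0.    ] [552.5  96.4 199.3]
0.868 [-0.0019  0.0161 -0.    ] [539.9  86.1 199.3]
turn -8 -0.629
0.785 [-0.0028  0.016  -0.    ] [528.3  74.9 199.3]
0.703 [-0.0015  0.0162 -0.    ] [517.6  62.6 199.3]
turn -8 -0.489
0.62 [-0.0024  0.0161 -0.    ] [507.9  49.6 199.3]
0.537 [-0.0011  0.0162 -0.    ] [499.3  35.8 199.3]
turn -8 -0.35
0.454 [-0.002   0.0161 -0.    ] [492.   21.3 199.3]
0.371 [-0.0006  0.0162 -0.    ] [485.8   6.3 199.3]
turn -8 -0.21
0.288 [-0.0016  0.0162 -0.    ] [480.9  -9.2 199.3]
0.206 [-0.0002  0.0162 -0.    ] [477.3 -25.1 199.3]
turn -8 -0.071
0.123 [-0.0011  0.0162 -0.    ] [475.1 -41.1 199.3]
0.04 [ 0.0002  0.0162 -0.    ] [474.1 -57.4 199.3]
turn -8 0.069
```

Call:
{"op": "carry_out", "data": {"deltas": [0, 0, 0, 0.0011, 0.0003, -0.008, 1, 0, 0, 0, 0.0014, 0.0004, -0.008, 1, 0, 0, 0, 0.0017, 0.0005, -0.008, 1, 0, 0, 0, -0.004, 0.0157, 0, 1, 0, 0, 0, -0.0027, 0.016, 0, 1, 0, 0, -8, 0, 0, 0, 1, 0, 0, 0, -0.0036, 0.0158, 0, 1, 0, 0, 0, -0.0023, 0.0161, 0, 1, 0, 0, -8, 0, 0, 0, 1, 0, 0, 0, 0, 0, 0, 1]}}

```text
clock: 20.98
eef_pos: [565.9, 104.5, 182.2]
tool_rot: [-3.141, -0.0, -0.771]
force: [-1.1, -1.5, -1.5]
width: 16.1
gripper_force: 59.6
```

Run:
```python
from cell import ctrl
s=ctrl.read_state(); print(s['clock'],s['eef_pos'],s['tool_rot'],s['qpos'].round(3),s['force'],s['width'])
```

```text
20.975 [565.88994204 104.45301558 182.15819912] [-3.14094514e+00 -3.56926315e-04 -7.71476047e-01] [-0.85   0.871  1.139  1.801 -0.899  1.094 -1.72 ] [-1.06373347 -1.48463097 -1.45298342] 16.10966444415186
```

Call:
{"op": "carry_out", "data": {"deltas": [0, 0, 0, -0.0032, 0.0159, 0, 1, 0, 0, 0, -0.0019, 0.0161, 0, 1, 0, 0, -8, 0, 0, 0, 1, 0, 0, 0, -0.0028, 0.016, 0, 1, 0, 0, 0, -0.0015, 0.0162, 0, 1, 0, 0, -8, 0, 0, 0, 1, 0, 0, 0, -0.0024, 0.0161, 0, 1, 0, 0, 0, -0.0011, 0.0162, 0, 1, 0, 0, -8, 0, 0, 0, 1, 0, 0, 0, 0, 0, 0, 1]}}

```text
clock: 22.22
eef_pos: [498.6, 33.1, 181.6]
tool_rot: [3.141, -0.001, -0.357]
force: [1.2, -1.9, -2.3]
width: 15.9
gripper_force: 60.1
```

Run:
```python
from cell import ctrl
s=ctrl.read_state(); print(s['clock'],s['eef_pos'],s['tool_rot'],s['qpos'].round(3),s['force'],s['torque'].round(2))
```

```text
22.225 [498.64230442  33.11353538 181.62518851] [ 3.14068465e+00 -8.23868105e-04 -3.56689438e-01] [-0.766  0.723  1.053  2.001 -0.812  0.913 -1.2  ] [ 1.17137585 -1.93293351 -2.27577829] [-0.58 -0.24 -0.41]
```

Call:
{"op": "carry_out", "data": {"deltas": [0, 0, 0, -0.002, 0.0161, 0, 1, 0, 0, 0, -0.0006, 0.0162, 0, 1, 0, 0, -8, 0, 0, 0, 1, 0, 0, 0, -0.0016, 0.0162, 0, 1, 0, 0, 0, -0.0002, 0.0162, 0, 1, 0, 0, -8, 0, 0, 0, 1, 0, 0, -8, 0, 0, 0, 1, 0, 0, 0, 0, 0, 0, 1, 0, 0, 0, 0, 0, 0, 1]}}

```text
clock: 23.35
eef_pos: [476.2, -26.4, 181.2]
tool_rot: [3.141, 0.002, 0.064]
force: [-2.4, -0.6, -0.8]
width: 16.3
gripper_force: 60.7
```

Run:
```python
from cell import ctrl
from arc import *
s=ctrl.read_state(); x=s['eef_pos']; print(s['clock'],x,s['tool_rot'],s['qpos'].round(3),s['force'],s['torque'].round(2))
d=x[:2]-P; print("swing",np.pi+.024-np.arctan2(d[1],d[0])%(2*np.pi),np.hypot(*d))
psi=s['tool_rot'][2]; cur=np.r_[x[:2],pt(0,.1)[2]]
for sw in(.14,.07,.02,-.01,-.03,-.05,-.07): n=pt(sw,.1); print(sw,tool(n-cur,psi),n.round(1)); cur=n
```

```text
23.35 [476.1728332  -26.41074539 181.15029575] [3.14140632e+00 1.53406839e-03 6.38754295e-02] [-0.604  0.634  0.931  2.056 -0.713  0.812 -0.748] [-2.41556759 -0.58262773 -0.75744937] [-0.26  0.43 -0.33]
swing 0.1978303971945361 197.09752451044324
0.14 [-0.0015  0.0113 -0.    ] [475.4 -37.8 199.3]
0.07 [-0.002   0.0136 -0.    ] [474.3 -51.5 199.3]
0.02 [-0.0008  0.0098 -0.    ] [474.1 -61.3 199.3]
-0.01 [-0.0003  0.0059 -0.    ] [474.2 -67.2 199.3]
-0.03 [-0.0001  0.0039 -0.    ] [474.4 -71.1 199.3]
-0.05 [ 0.      0.0039 -0.    ] [474.6 -75.  199.3]
-0.07 [ 0.0001  0.0039 -0.    ] [475.  -78.9 199.3]
```

Call:
{"op": "carry_out", "data": {"deltas": [0, 0, 0, -0.0015, 0.0113, 0, 1, 0, 0, 0, -0.0015, 0.0095, 0, 1, 0, 0, 0, -0.001, 0.009, 0, 1, 0, 0, 0, 0, 0.005, 0, 1, 0, 0, 0, 0, 0.004, 0, 1, 0, 0, 0, 0, 0, 0, 1, 0, 0, 0, 0, 0, 0, 1]}}

```text
clock: 24.22
eef_pos: [473.0, -63.6, 180.5]
tool_rot: [-3.139, 0.006, 0.07]
force: [-6.8, 1.4, 0.6]
width: 16.1
gripper_force: 59.1
```

Call:
{"op": "carry_out", "data": {"deltas": [0, 0, 0, -0.0005, 0.002, 0, 1, 0, 0, 0, -0.0005, 0.002, 0, 1, 0, 0, 0, 0, 0.002, 0, 1, 0, 0, 0, 0, 0, 0, 1, 0, 0, 0, 0, 0, 0, 1]}}

```text
clock: 24.85
eef_pos: [473.8, -70.6, 180.9]
tool_rot: [-3.141, 0.003, 0.068]
force: [-5.0, 0.4, -0.4]
width: 15.8
gripper_force: 58.8
```

Call:
{"op": "carry_out", "data": {"deltas": [0, 0, 0, 0, 0.002, 0, 1, 0, 0, 0, 0, 0, 0, 1, 0, 0, 0, 0, 0, 0, 1]}}

```text
clock: 25.22
eef_pos: [474.0, -72.5, 180.9]
tool_rot: [-3.141, 0.003, 0.069]
force: [-5.5, 0.9, 0.6]
width: 15.7
gripper_force: 58.8
```

Call:
{"op": "carry_out", "data": {"deltas": [0, 0, 0, 0, 0.0015, 0, 1, 0, 0, 0, 0, 0, 0, 1, 0, 0, 0, 0, 0.0015, 0, 1, 0, 0, 0, 0, 0, 0, 1, 0, 0, 0, 0, 0, 0, 1]}}

```text
clock: 25.85
eef_pos: [474.1, -75.0, 180.9]
tool_rot: [-3.14, 0.003, 0.07]
force: [-5.3, 2.4, 0.9]
width: 15.9
gripper_force: 58.8
```

Call:
{"op": "carry_out", "data": {"deltas": [0, 0, 0, 0, 0.001, 0, 1, 0, 0, 0, 0, 0, 0, 1, 0, 0, 0, 0, 0.001, 0, 1, 0, 0, 0, 0, 0, 0, 1, 0, 0, 0, 0, 0, 0, 1]}}

```text
clock: 26.48
eef_pos: [474.1, -75.5, 180.8]
tool_rot: [-3.138, 0.004, 0.071]
force: [-6.1, 6.3, 1.8]
width: 16.2
gripper_force: 59.1
```

Call:
{"op": "carry_out", "data": {"deltas": [0, 0, 0, -0.0008, -0.001, 0.004, 1, 0, 0, 0, -0.0008, 0, 0.004, 1, 0, 0, 0, -0.0008, 0, 0.004, 1, 0, 0, 0, 0, 0, 0, 1, 0, 0, 0, 0, 0, 0, 1]}}

```text
clock: 27.1
eef_pos: [471.8, -75.6, 168.8]
tool_rot: [-3.139, 0.003, 0.069]
force: [-5.7, 2.6, 0.8]
width: 16.0
gripper_force: 58.9
```

Call:
{"op": "carry_out", "data": {"deltas": [0, 0, 0, -0.0008, 0, 0.004, 1, 0, 0, 0, -0.0005, 0, 0.003, 1, 0, 0, 0, 0, 0, 0, 1, 0, 0, 0, 0, 0, 0, 1]}}

```text
clock: 27.6
eef_pos: [471.1, -75.8, 163.3]
tool_rot: [-3.138, 0.001, 0.068]
force: [-9.1, 4.8, 14.6]
width: 15.7
gripper_force: 60.7
```

Call:
{"op": "carry_out", "data": {"deltas": [0, 0, 0, 0, 0, 0, -1, 0, 0, 0, 0, 0, 0, -1, 0, 0, 0, 0, 0, 0, -1, 0, 0, 0, 0, 0, 0, -1, 0, 0, 0, 0, 0, 0, -1, 0, 0, 0, 0, 0, -0.02, -1, 0, 0, 0, 0, 0, -0.03, -1, 0, 0, 0, 0, 0, -0.04, -1, 0, 0, 0, 0, 0, -0.04, -1, 0, 0, 0, 0, 0, 0, -1, 0, 0, 0, 0, 0, 0, -1]}}

```text
clock: 28.98
eef_pos: [471.6, -76.2, 291.7]
tool_rot: [-3.141, 0.001, 0.069]
force: [-0.8, -0.3, 0.3]
width: 85.1
gripper_force: 0.0
```

Run:
```python
from cap import *
from arc import pt,P
s=ctrl.read_state(); print(s['clock'],s['eef_pos'],s['tool_rot'],s['force'],s['width'])
im=ctrl.get_image("wrist"); cv2.imwrite("pics/w5.png",im[:,:,::-1]); si=ctrl.get_image("side"); cv2.imwrite("pics/s5.png",si[:,:,::-1])
# bar edges across a row, sampled midway between keeper and bottle (bar top z=156.5)
for r in(100,130,150):
    a=np.pi+.024+.045; c=np.array([P[0]+r*np.cos(a),P[1]+r*np.sin(a)])
    for z in(156.5,): 
        q=[proj("wrist",[c[0],c[1]+o,z])[0] for o in np.arange(-16,17,2)]
        print(r,[int(im[int(v+.5),int(u+.5)].mean()) if 0<=v<479.4 and 0<=u<639.4 else -1 for u,v in q],np.round(q[8]))
g=im.max(2)
for l in(0,.02,.05,.1): print("knob top at lift",l,proj("wrist",[pt(-.05,l)+[0,0,15]]).round(1))
u,v=proj("wrist",[pt(-.05,0)+[0,0,15]])[0].astype(int)
sub=(g[max(0,v-60):v+60,u-60:u+60]<45).astype(np.uint8); n,l,st,ce=cv2.connectedComponentsWithStats(sub)
for i in range(1,n):
    if st[i,4]>150: print(st[i]+[u-60,max(0,v-60),0,0,0],(ce[i]+[u-60,max(0,v-60)]).round(1))
```

```text
28.975 [471.64617674 -76.16191232 291.69347703] [-3.14082240e+00  7.62340819e-04  6.91994540e-02] [-0.82824245 -0.34907077  0.32797953] 85.1157282080987
100 [29, 38, 18, 48, 33, 192, 189, 193, 191, 191, 152, 38, 43, 43, 43, 28, 22] [316.  76.]
130 [30, 24, 14, 12, 16, 195, 192, 194, 189, 189, 120, 13, 20, 9, 18, 13, 18] [317. 125.]
150 [72, 81, 27, 46, 98, 194, 190, 193, 190, 190, 138, 32, 21, 26, 16, 24, 22] [317. 156.]
knob top at lift 0 [[317.9 244.3]]
knob top at lift 0.02 [[317.9 245.3]]
knob top at lift 0.05 [[317.8 246.7]]
knob top at lift 0.1 [[317.7 248.5]]
[329 213  20  10 162] [338.4 217.6]
[ 276  221   58   60 2279] [306.2 253.4]
[358 268  16  36 333] [365.9 287.6]
```

The bar lies at a swing of about -0.05, under the knob position. I'll check its height by touching the knob top with shut fingers: level puts it at z = 194.5, on the lip it would be over 204.

Call:
{"op": "carry_out", "data": {"deltas": [0, 0, 0, 0, 0, 0.03, 1, 0, 0, 0, 0, 0, 0.03, 1, 0, 0, 0, 0, 0, 0.01, 1, 0, 0, 0, 0, 0, 0, 1, 0, 0, 0, 0, 0, 0, 1, 0, 0, 0, 0, 0, 0, 1, 0, 0, 0, 0, 0, 0, 1, 0, 0, 0, 0, 0, 0.01, 1, 0, 0, 0, 0, 0, 0.008, 1, 0, 0, 0, 0, 0, 0.004, 1, 0, 0, 0, 0, 0, 0, 1, 0, 0, 0, 0, 0, 0, 1]}}

```text
clock: 30.58
eef_pos: [472.1, -76.8, 200.4]
tool_rot: [3.141, -0.0, 0.069]
force: [0.1, -0.2, -0.3]
width: 0.1
gripper_force: 0.0
```

Call:
{"op": "carry_out", "data": {"deltas": [0, 0, 0, 0, 0, 0.002, 1, 0, 0, 0, 0, 0, 0, 1, 0, 0, 0, 0, 0, 0.002, 1, 0, 0, 0, 0, 0, 0, 1, 0, 0, 0, 0, 0, 0, 1]}}

```text
clock: 31.2
eef_pos: [472.0, -76.6, 196.3]
tool_rot: [-3.142, 0.0, 0.069]
force: [-0.4, -1.0, 0.9]
width: -0.2
gripper_force: 0.0
```

Call:
{"op": "carry_out", "data": {"deltas": [0, 0, 0, 0, 0, 0.001, 1, 0, 0, 0, 0, 0, 0, 1, 0, 0, 0, 0, 0, 0.001, 1, 0, 0, 0, 0, 0, 0, 1, 0, 0, 0, 0, 0, 0, 1]}}

```text
clock: 31.82
eef_pos: [472.1, -76.7, 194.4]
tool_rot: [3.142, -0.0, 0.069]
force: [-0.1, 0.1, 0.4]
width: -0.1
gripper_force: 0.6
```

The knob top is at or below 194.4, so the bar lies level in the notch. Retreat and hand in.

Call:
{"op": "carry_out", "data": {"deltas": [0, 0, 0, 0, 0, -0.02, 1, 0, 0, 0, 0, 0, -0.04, 1, 0, 0, 0, 0, 0, -0.04, 1, 0, 0, 0, 0, 0, 0, 1, 0, 0, 0, 0, 0, 0, 1, 0, 0, 0, 0, 0, 0, 1]}}

```text
clock: 32.58
eef_pos: [471.3, -76.3, 293.2]
tool_rot: [-3.141, 0.002, 0.069]
force: [0.3, 1.0, 0.6]
width: 0.0
gripper_force: 0.0
```

Run:
```python
from cell import ctrl
s=ctrl.read_state(); print(s['clock'],s['eef_pos'],s['force'],abs(s['qd']).max())
print(ctrl.finish_job())
```

```text
32.575 [471.30524812 -76.25373553 293.19653   ] [0.30805751 1.00244233 0.63807147] 0.004247418985643708
the job is handed in; nothing more can be done
None
```

I handed the job in at 32.6 s, with no verdict returned: by my measurements the red-capped bottle stands fully home in the middle well (well1) and the bar lies level in the keeper's notch above it.

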